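Sweep the peach stones into the scrap tray

ROBOT

A 6-joint arm with a two-finger parallel gripper is mounted at the origin on the work surface. World frame = base frame: x ahead of the robot, y to its left, z up, the work surface at z = 0. Lengths are in m, angles in rad, forces in N, time in s.
With the tool pointing down it reaches from about 0.25 to 0.8 m from the base axis. Payload 3.9 kg.
Tool frame: the origin (TCP) lies on the centre line of the jaws, within the pads' length; the fingertips stand 19 mm ahead of it and the grasp point (between the pads) is the TCP; z points along the fingers, y is the line along which they close (so a half turn about z gives the same grasp; the last joint's range is limited). The gripper opens to 85 mm and grips with 20 to 120 N. Pads are 22 mm wide; open, the fingers measure 114 mm over their backs; the gripper's body (76 mm by 85 mm) begins 54 mm behind the grasp point. The pads swing forward as they close: fully open they stand 13 mm farther back than shut.
Start: joints at [1.105, 0.26, -0.138, 1.173, 0, 1.571], TCP at [0.236, 0.469, 0.25] pointing down, gripper open.
Joint ranges: [-2.78, 2.78], [-0.83, 1.72], [-1.28, 1.37], [-1.9, 2.12], [-1.57, 1.48], [-3.14, 3.14]. Speed limits (rad/s): [2.57, 2.57, 3.14, 3.14, 3.14, 3.14].

INTERFACE

Orientations are given as [roll, pitch, yaw] about the fixed x, y, z axes, in that order (R = Rz(yaw) Ry(pitch) Rx(roll)).
In Python, from bench import move_pose, move_linear, move_j, grip, wait, inverse_kinematics, grab_frame, calibration, Unreachable, sign_off, read_time_s, read_joints, read_dq, read_tau, read_position, read_ee_rot, read_contact_force, read_torque, read_width, read_finger_force gives the robot as it stands. Calls block until the motion is done:
- move_pose(position, orientation): joint-space move of the TCP to a pose.
- move_linear(position, ori=None, vel=0.15, until_force=None): straight line of the TCP; ori=None keeps the orientation; vel is the mean speed in m/s. With until_force (N) it stops when the force on the tool has changed by that much, and returns True; else False.
- move_j(angles): joint-space move.
- grip(opening, effort=None): finger opening in m; effort is the grip in N (None keeps the last); returns when the fingers have stopped.
- wait(seconds).
- inverse_kinematics(position, orientation): joint angles nearest the present ones, or None.
- grab_frame(name): name is "scene" or "top" or "wrist"; returns the picture (480x640x3 uint8, red, green, blue); there is no depth.
- calibration(name): a dict with "fx", "fy", "cx", "cy" (pixels), "extrinsics" (4x4, takes a point from world to camera coordinates). Camera axes: x right, y up, looking along -z (the intrinsics and any distortion apply to the point x, -y, -z); pixel columns grow to the right and rows downward; lengths in m; the calibration is good to about 2 mm. A picture is of the moment at which its call begins: read the wrist's pose just before it. calibration takes no time and is no camera call; for the wrist camera it gives the pose at the moment of the call.
A pose or a line that the arm cannot do raises Unreachable and nothing moves.
- sign_off(): hands the job in; it is judged then, once.
Readings, each from a call of its own:
- read_time_s(): time.
- read_joints(): joint angles.
- read_dq(): joint speeds.
- read_tau(): joint torques, N m.
- read_position(): TCP position.
- read_ee_rot(): TCP orientation.
- read_contact_force(): force on the tool from outside, world axes, zero at the start.
- read_torque(): the same for the moment, N m.
- read_width(): finger opening in m.
- read_finger_force(): force on a finger pad.
Only numpy, scipy, OpenCV 4.12 (cv2) and the standard library are available. Lean on these libraries where they do the work, as an engineer would, in place of code of your own. Each camera call takes 0.05 s, during which the arm holds its last target. There are 200 camera calls.

TASK

The peaches for the smoothies have been stoned: clear the prep board by sweeping all four peach stones along it with the fingertips and through the scrap opening into the tray underneath. Push the stones, do not pick them up or lift them, and leave the jigger and the spice jar on the board, and the tall cup, pump bottle and bell beside it, standing where they are.

Things in the scene. Friction and masses are not known exactly. Their poses are not given: they have to be found in the camera images.
- board: the prep board on runners: fixed, plywood-coloured, 300 mm (own x) x 440 mm (own y), flat top 70 mm above the counter, no rim. Origin on the counter under its middle, z up; own +y, the end with the scrap opening, points within 0.25 rad of the robot's left. Runners and end wall close the space below; the steel tray under the opening is part of it and does not move
- opening (a point): the middle of the scrap opening, level with the board's top and 147.5 mm along own +y from the board's middle. A rectangular hole right through the 18 mm top: 200 mm along the board's x, 85 mm along its y (own y 105 to 190 mm), no rim; 50 mm of board at either side, 30 mm beyond. The tray beneath is 220 x 105 mm inside, its floor 60 mm below the board's top. Axes as the board
- stone1_center (a point): a peach stone: brown, hard, pointed at both ends, 38 long x 30 wide x 20 mm high, about 16 g, lying flat on the prep board. The point is its centre, 10 mm above what it lies on. All four stones are alike
- stone2_center (a point): a peach stone: brown, hard, pointed at both ends, 38 long x 30 wide x 20 mm high, about 16 g, lying flat on the prep board. The point is its centre, 10 mm above what it lies on. All four stones are alike
- stone3_center (a point): a peach stone: brown, hard, pointed at both ends, 38 long x 30 wide x 20 mm high, about 16 g, lying flat on the prep board. The point is its centre, 10 mm above what it lies on. All four stones are alike
- stone4_center (a point): a peach stone: brown, hard, pointed at both ends, 38 long x 30 wide x 20 mm high, about 16 g, lying flat on the prep board. The point is its centre, 10 mm above what it lies on. All four stones are alike
- jigger: a steel double-cone bar measure standing upright on the board among the stones, 39 mm across the top, 36 mm across the foot, 68 mm high; origin at the centre of its underside
- jar: a small amber spice jar with black cap and paper label standing upright on the board among the stones, 40 mm across, 64 mm high; origin at the centre of its underside
- cup_tall: a tall lidded white takeaway cup standing on the counter to the robot's right of the board, 96 mm across the lid, 151 mm high; origin at the centre of its underside
- pump_bottle: a clear pump bottle with a white pump on the counter to the robot's left of the board, 64 mm across, 172 mm high; origin at the centre of its underside
- bell: a steel counter call bell to the robot's left of the board, 100 mm across, 70 mm high; origin at the centre of its underside

How it is judged:
By the outcome, as a careful person would: the job done as asked, in the order asked, and still so for the second after the job is handed in, with the robot touching nothing.
It also fails if it takes over 64 s, if anything falls off the work surface, if the arm or the gripper's body presses on something with over 40 N, if the wrist force passes 120 N, or if a joint passes its speed limit or range.

## Working session

There is one attempt and no reset: what is moved stays moved. The work goes in short steps, each a Python script; the robot and the scene stay as the last script left them, time stands still between calls to the robot, and variables do not carry over. Pictures are saved under pics/ and viewed, at most 10 in all, crops included, and the job is handed in when it is done.

```bash
mkdir -p pics; ls; python3 - <<'E'
from bench import *
import cv2
for n in ["top","scene"]:
    f=grab_frame(n); cv2.imwrite(f"pics/{n}0.png",f[:,:,::-1]); c=calibration(n); print(n,c)
E
```

```text
pics
top {'fx': 623.09187561463, 'fy': 623.09187561463, 'cx': 320.78971363348643, 'cy': 236.45038092603212, 'extrinsics': array([[-0.01480484, -0.99988688,  0.0026546 , -0.00670753],
       [ 0.99609617, -0.01451754,  0.08707277, -0.58443303],
       [-0.08702438,  0.00393333,  0.99619842, -1.56754738],
       [ 0.        ,  0.        ,  0.        ,  1.        ]])}
scene {'fx': 556.9273818109883, 'fy': 556.9273818109883, 'cx': 320.3836845501636, 'cy': 245.8014182761671, 'extrinsics': array([[-0.14431615,  0.98948277, -0.00983368,  0.07618878],
       [-0.85065833, -0.11897946,  0.5120784 ,  0.44550141],
       [ 0.50552275,  0.08226629,  0.85888242, -1.50593977],
       [ 0.        ,  0.        ,  0.        ,  1.        ]])}
```

View pics/top0.png

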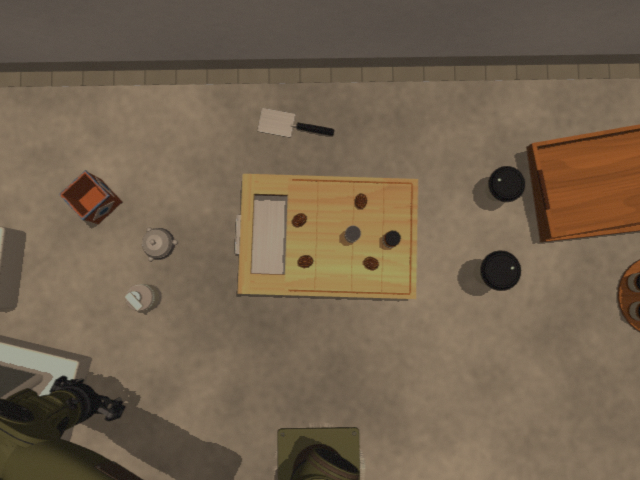

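View pics/scene0.png

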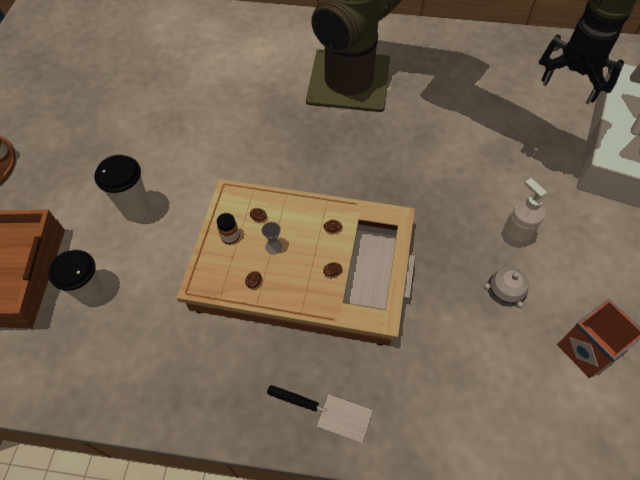

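The top view shows stones at about (300,220), (361,201), (305,262) and (371,263). The jigger is near (353,234), the jar near (392,239), and the opening spans x 252–287, y 196–275. I'll measure these next.

```bash
cat > h.py <<'E'
from bench import *
import numpy as np, cv2
def ray(c,uv,z,):
    E=np.array(c["extrinsics"]); R=E[:3,:3]; o=-R.T@E[:3,3]
    d=R.T@np.array([(uv[0]-c["cx"])/c["fx"],-(uv[1]-c["cy"])/c["fy"],-1.])
    return (o+d*(z-o[2])/d[2])[:2]
def proj(c,p):
    E=np.array(c["extrinsics"]); q=E[:3,:3]@p+E[:3,3]
    return np.array([c["cx"]+c["fx"]*q[0]/-q[2], c["cy"]+c["fy"]*q[1]/q[2]])
def blobs(f,poly,thr=95,amin=25):
    g=f.max(axis=2); m=((g<thr)*255).astype(np.uint8)
    k=np.zeros_like(m); cv2.fillPoly(k,[np.int32(poly)],255); m&=k
    n,l,s,ce=cv2.connectedComponentsWithStats(m)
    return [(ce[i].round(1),s[i],f[l==i].mean(0).round()) for i in range(1,n) if s[i][4]>=amin]
E
python3 - <<'E'
from h import *
for n in ["top","scene"]:
    f=cv2.imread(f"pics/{n}0.png")[:,:,::-1].copy(); c=calibration(n)
    hsv=cv2.cvtColor(f,cv2.COLOR_RGB2HSV)
    m=cv2.inRange(hsv,(12,70,130),(32,255,255)); m=cv2.morphologyEx(m,cv2.MORPH_OPEN,np.ones((3,3)))
    k=np.zeros_like(m); 
    if n=="top": k[165:310,230:430]=255
    else: k[175:350,170:425]=255
    m&=k
    pts=cv2.findNonZero(m); hull=cv2.convexHull(max(cv2.findContours(m,0,2)[0],key=cv2.contourArea))
    ap=cv2.approxPolyDP(hull,6,True)[:,0]
    print(n,ap.tolist()); print([ray(c,p,0.07).round(4).tolist() for p in ap])
    for b in blobs(f,ap): print(b[0],b[1].tolist(),b[2],"z.08",ray(c,b[0],.08).round(4))
    x0,y0,x1,y1=(235,165,425,305) if n=="top" else (175,175,425,350)
    s=4 if n=="top" else 3
    cv2.imwrite(f"pics/{n}c.png",cv2.resize(f[y0:y1,x0:x1,::-1],None,fx=s,fy=s,interpolation=cv2.INTER_CUBIC))
E
```

```text
top [[242, 174], [418, 176], [429, 192], [429, 309], [239, 293]]
[[0.7403, 0.18], [0.729, -0.2611], [0.6881, -0.2875], [0.3973, -0.2788], [0.4434, 0.1885]]
[269.7 195.3] [254, 194, 33, 5, 92] [79. 66. 53.] z.08 [0.6839 0.1102]
[360.4 201.2] [355, 194, 12, 15, 140] [74. 44. 25.] z.08 [ 0.6659 -0.1147]
[298.8 220. ] [292, 214, 15, 13, 141] [75. 45. 26.] z.08 [0.6212 0.0387]
[351.9 233.8] [345, 226, 15, 17, 196] [72. 63. 56.] z.08 [ 0.585 -0.092]
[391.  238.9] [382, 231, 19, 17, 241] [48. 40. 33.] z.08 [ 0.5709 -0.1883]
[304.9 261.2] [298, 255, 15, 13, 143] [76. 46. 26.] z.08 [0.519  0.0249]
[370.5 263.1] [364, 257, 14, 13, 142] [76. 47. 27.] z.08 [ 0.5119 -0.1364]
[325.7 297.4] [257, 295, 135, 6, 262] [84. 73. 59.] z.08 [ 0.4296 -0.0249]
scene [[218, 179], [414, 208], [397, 335], [177, 297]]
[[0.4239, -0.2471], [0.4426, 0.1932], [0.7399, 0.1786], [0.7211, -0.258]]
[257.9 214.7] [250, 209, 17, 13, 164] [70. 40. 23.] z.08 [ 0.5129 -0.1362]
[227.9 227.5] [217, 213, 23, 32, 488] [45. 33. 24.] z.08 [ 0.5535 -0.1924]
[332.6 226.2] [324, 220, 18, 13, 172] [70. 40. 23.] z.08 [0.5198 0.0256]
[366.6 244.4] [343, 220, 55, 84, 867] [73. 62. 54.] z.08 [0.5543 0.101 ]
[272.5 235.5] [262, 222, 21, 31, 378] [67. 60. 54.] z.08 [ 0.56   -0.0955]
[332.4 269.5] [324, 263, 18, 14, 192] [69. 39. 23.] z.08 [0.6224 0.039 ]
[253.4 280. ] [245, 272, 17, 18, 212] [68. 39. 23.] z.08 [ 0.6678 -0.1136]
```

View pics/topc.png

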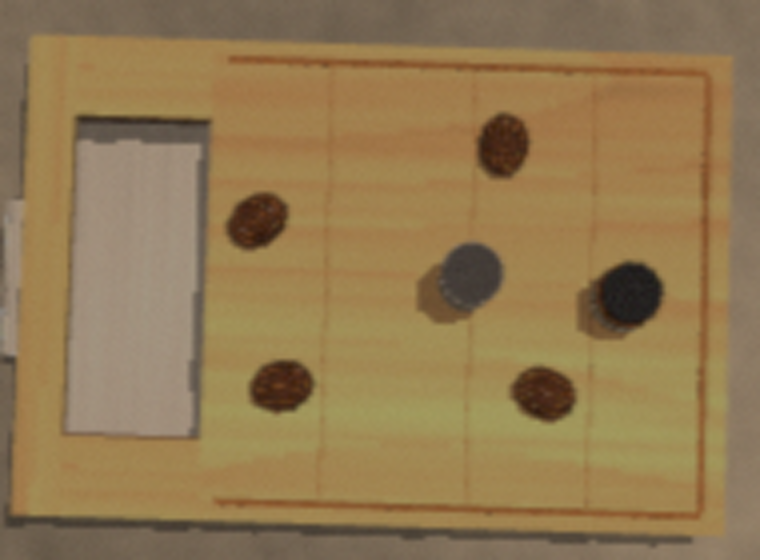

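The board corners agree between the two views: centre about (0.582, -0.033), yaw about -0.043. The crop confirms the layout. I'll sweep the two stones nearest the opening first, with the fingers nearly closed so they cradle the stone, probing the board height on the way.

```bash
cat >> h.py <<'E'
B0=np.array([.5819,-.0333]); b=-.0428
Rb=np.array([[np.cos(b),-np.sin(b)],[np.sin(b),np.cos(b)]])
w=lambda p: B0+Rb@np.array(p)
bd=lambda q: Rb.T@(np.array(q)-B0)
S=dict(A=(.6668,-.1142),B=(.6218,.0388),C=(.5194,.0252),D=(.5124,-.1363))
def plan(start,end):
    d=w(end)-w(start); yaw=np.arctan2(d[1],d[0])
    return w(start),w(end),[np.pi,0,yaw]
E
cat > s1.py <<'E'
from h import *
c=calibration("top"); print("jig",bd(ray(c,(351.9,233.8),.137)),"jar",bd(ray(c,(391,238.9),.134)))
for k in S: S[k]=bd(S[k]); print(k,S[k].round(4))
print(read_ee_rot(),read_time_s())
s=S["B"]; p,q,o=plan(s-[0,.042],(s[0],.125)); print(p,q,o)
move_pose([*p,.25],o); print(read_time_s(),read_joints().round(2) if hasattr(read_joints(),'round') else read_joints())
grip(.014,20)
move_linear([*p,.115],vel=.25)
print(move_linear([*p,.080],vel=.02,until_force=4),read_position(),read_contact_force(),read_width(),read_time_s())
E
python3 s1.py
```

```text
jig [ 0.00026172 -0.05566551] jar [-0.00902376 -0.14920802]
A [ 0.0883 -0.0772]
B [0.0368 0.0737]
C [-0.0649  0.0558]
D [-0.065  -0.1059]
[-3.13976098e+00  2.64416283e-05  2.67574298e+00] 0.1
[ 0.62000295 -0.00316154] [0.62399321 0.09001189] [3.141592653589793, 0, np.float64(1.5279963267948962)]
2.2833 [-0.    0.43  0.11  1.25  0.    1.61]
True [ 0.6199048  -0.0031567   0.08938072] [0.20105166 0.01394058 3.41720684] 0.01373758429510347 4.8417
```

```bash
cat >> h.py <<'E'
Z=.0955
for k in S: S[k]=bd(S[k])
def sweep(start,end,down=True):
    p,q,o=plan(start,end)
    if down:
        move_pose([*p,.20],o); move_linear([*p,Z],vel=.2)
    else: move_linear([*p,Z],vel=.05)
    move_linear([*q,Z],vel=.07); print("F",read_contact_force().round(1))
    move_linear([*q,.20],vel=.25); print("t",read_time_s())
E
python3 - <<'E'
from h import *
s=S["B"]; sweep(s-[0,.042],(s[0],.125),False)
s=S["C"]; sweep(s-[0,.042],(s[0]+.008,.125))
f=grab_frame("scene"); cv2.imwrite("pics/s2.png",cv2.resize(f[170:350,170:425,::-1],None,fx=3,fy=3))
E
```

```text
F [-0.3  0.3  0.5]
t 7.1833
F [-0.3 -0.4  1.3]
t 10.8167
```

View pics/s2.png

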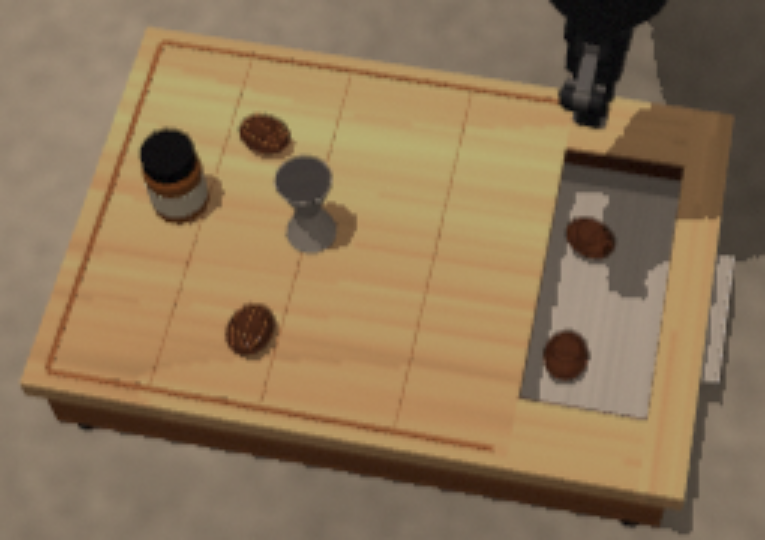

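Both near stones are in the tray, at crop positions (590,238) and (565,355). The jigger and jar have not moved. Next are the two far stones.

```bash
python3 - <<'E'
from h import *
s=S["D"]; sweep(s-[.003,.037],(s[0]+.016,.125))
s=S["A"]; sweep(s-np.array([-.006,.042]),(s[0]-.028,.125))
f=grab_frame("scene"); cv2.imwrite("pics/s3.png",f[:,:,::-1])
E
```

```text
F [ 0.3 -0.2  0. ]
t 17.1333
F [ 0.3  0.4 -0.2]
t 23.1417
```

View pics/s3.png

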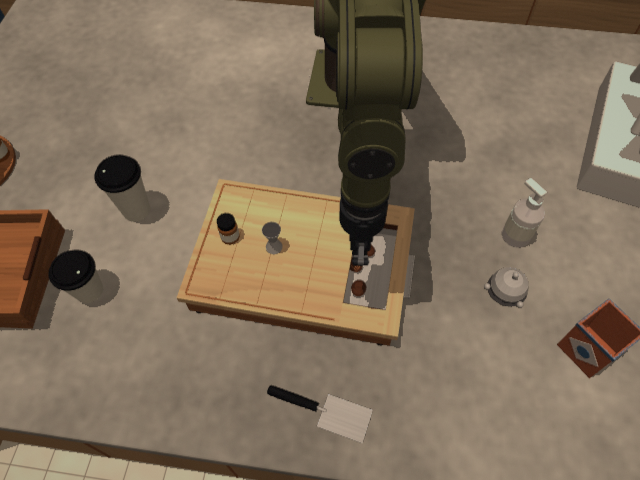

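The board is clear and the jigger and jar are in place. Three stones show near (358,288), (355,266) and (370,251), but the gripper hides part of the tray, so I'll move clear and check.

```bash
python3 - <<'E'
from h import *
move_linear([*read_position()[:2],.28],vel=.25)
move_pose([.33,-.05,.30],[np.pi,0,1.53])
f=grab_frame("scene"); cv2.imwrite("pics/s4.png",cv2.resize(f[170:350,170:425,::-1],None,fx=3,fy=3))
print(read_time_s())
E
```

```text
25.0167
```

View pics/s4.png

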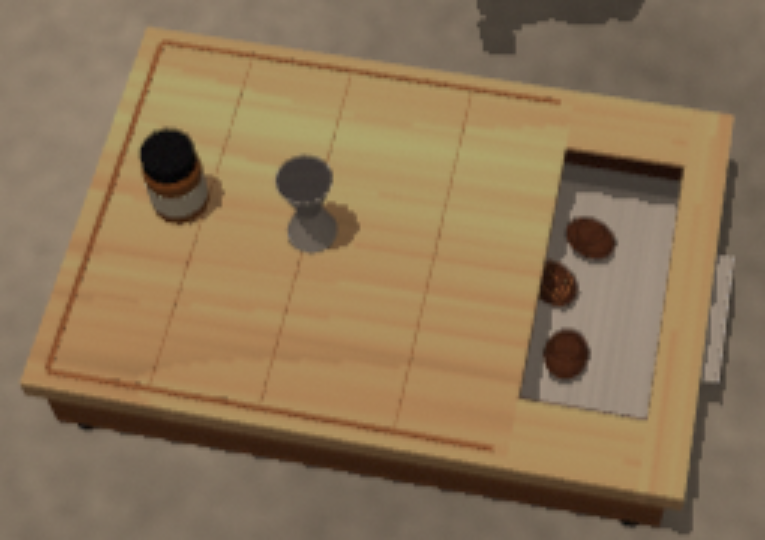

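Three stones are visible in the tray at (590,238), (557,283) and (565,355), and the board top is clear. I can't see the fourth, so I'll check the top and wrist views.

```bash
python3 - <<'E'
from h import *
q=w((0,.155)); t=w((0,.09))
f=grab_frame("top"); a=cv2.resize(f[165:305,230:425,::-1],(780,560)[::1])
# wrist camera above the opening, further +y
move_pose([*w((0,.10)),.34],[np.pi,0,1.53]); 
c=calibration("wrist"); print(proj(c,np.array([*w((0,.105)),.07])),proj(c,np.array([*w((0,.19)),.07])),read_time_s())
g=grab_frame("wrist")
cv2.imwrite("pics/s5.png",np.hstack([cv2.resize(a[:,:400],(400,560)),np.vstack([cv2.resize(g[:,:,::-1],(400,300)),np.zeros((260,400,3),np.uint8)])]))
cv2.imwrite("pics/w5.png",g[:,:,::-1])
E
```

```text
[323.20874693 185.54028816] [323.393702    93.85420518] 26.1667
```

View pics/s5.png

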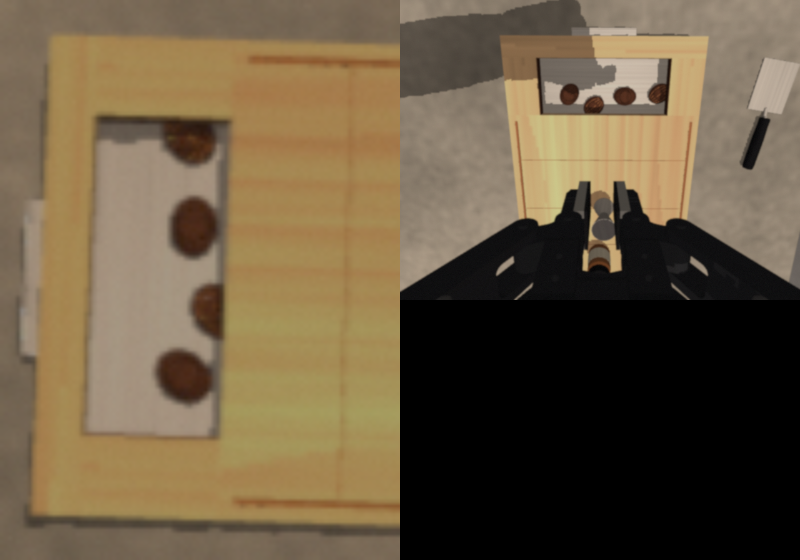

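All four stones show in the tray in both views, at about (190,140), (194,226), (210,310) and (184,376) in the top view. The jigger and jar are still standing.

```bash
python3 -c "
from bench import *
wait(.5); print(read_contact_force()); print(sign_off())"
```

```text
[-0.16736015 -0.3220382   0.49238001]
the job is handed in; nothing more can be done
None
```

All four peach stones are in the tray under the scrap opening, the jigger and spice jar are still standing in place, the sweeps kept clear of the cup, pump bottle and bell, and the job is handed in at about 27 s.

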